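Hang the feeding cup back in its notch between two hanging neighbours

ROBOT

A 7-joint arm with a two-finger parallel gripper is mounted at the origin on the work surface. World frame = base frame: x ahead of the robot, y to its left, z up, the work surface at z = 0. Lengths are in m, angles in rad, forces in N, time in s.
With the tool pointing down it reaches from about 0.4 to 0.875 m from the base axis. Payload 19.3 kg.
Tool frame: the origin (TCP) lies midway between the tips of the shut fingers; the grasp point (between the pads) lies 19 mm behind it; z points along the fingers, y is the direction in which the jaws open and shut (so a half turn about z gives the same grasp; the last joint's range is limited). The gripper opens to 85 mm and grips with 20 to 120 N. Pads are 22 mm wide; open, the fingers measure 114 mm over their backs; the gripper's body (76 mm by 85 mm) begins 54 mm behind the grasp point. The pads swing forward as they close: fully open they stand 13 mm farther back than shut.
Start: joints at [-1.347, 0.521, -0.036, 1.599, 0.021, 1.021, -0.113], TCP at [0.181, 0.598, 0.231] pointing down, gripper open.
Joint ranges: [-2.91, 2.91], [-0.3, 2.13], [-1.5, 1.42], [0.17, 2.43], [-1.26, 4.41], [0.16, 1.93], [-2.52, 2.52]. Speed limits (rad/s): [1.89, 1.89, 2.39, 2.39, 3.01, 3.01, 3.01].

INTERFACE

Orientations are given as [roll, pitch, yaw] about the fixed x, y, z axes, in that order (R = Rz(yaw) Ry(pitch) Rx(roll)).
In Python, from workcell import telemetry, cams, workorder gives the robot as it stands. The module is installed in compiled form; this text tells all that it offers.
- The arm moves only by the tool apply_moves, never from a script. Its argument "steps" is a list of rows, each a list of 4 numbers: the shift along the tool's x, y, z in cm, then the turn about the tool's z in rad. A call has exactly 10 rows; each row is the pose to reach, as a shift and turn from the pose commanded when the call began, along the tool's axes at that moment; what a row does not reach only later rows make up. A row lasts 1/12 s, in which the tool goes at most 41.7 mm and 7.16 degrees, less where a joint would pass 70% of its speed; a pose out of reach is approached as far as the arm can. A call with a gripper value outside its range is refused whole. "claw" is the closure, from 0 (fully open) to 1 (shut), set as the call begins (left out, the last holds). The fingers move at their own pace and stop on an object; "force" is the grip in N (left out, the last holds). Time passes only in rows, so rows that repeat a pose let the fingers close, or fill a call up. It gives the time, the measured TCP pose, the force and the opening at its end, in the units of the state.
- telemetry.observe(): the state, without advancing time (a new reading comes with each control period).
- cams.grab_frame(name): name is "scene" or "top"; returns a dict with "color" (400x640x3 uint8, red, green, blue), "mtx" (3x3 intrinsics, pixels), "eye" and "orientation" of the camera in the world. Camera axes: x right, y down, z forward; pixel columns grow to the right and rows downward; lengths in m; the calibration is good to about 2 mm. A picture is of the moment at which its call begins. There is no depth.
- workorder.job_done(): hands the job in, once; it reports no verdict.
Trained networks look in the newest picture that a camera, given by its name, has taken for a name from the list of things; names that differ only in an ending like _2 or _b are one class to them, and where a whole thing is asked for, a point or a joint stands for the part that bears it (a point fixed in the world has none). Each returns a list of dicts, best first, with "score" (0 to 1); they miss things now and then, are a little off and sometimes report something else, mostly with a low value. They report only what shows in the picture. A call takes as long as a camera call. They do not tell look-alikes from the thing itself.
- cams.find_in(camera, name): "box" ([left, top, width, height] in pixels, round what is visible of it).
- cams.pinpoint(camera, name): "uv" ([column, row] in pixels: a listed point, or the origin of a listed thing).
The state is a dict: "clock": time; "qpos": joint angles; "qd": joint speeds; "joint_efforts": joint torques, N m; "position": TCP position; "tool_rot": TCP orientation; "force": force on the tool from outside, world axes, zero at the start; "moment": the same for the moment, N m; "grip_width": finger opening in m.
Only numpy, scipy, OpenCV 4.12 (cv2) and the standard library are available. Lean on these libraries where they do the work, as an engineer would, in place of code of your own. Each camera call takes 0.05 s, during which the arm holds its last target. There are 200 camera calls.

TASK

Pick up the orange feeding cup by its upright tab and hang it on the clear feeding station between the two things hanging there: its hook goes over the top edge of the upright panel and fully down into the notch of the black saddle on that edge. The notch may be anywhere in the gap and a little higher or lower, so feel for it gently, never pushing on the station with more than 30 N, and lower the hook until it rests on the notch's floor before you let go; do not drop it in. Leave it hanging upright, and do not dislodge the hanging neighbours or disturb anything else on the cabinet top.

Things in the scene. Friction and masses are not known exactly. Their poses are not given: they have to be found in the camera images.
- cup: Orange feeding cup, 50-100 g, stands upright; origin: centre of underside. Box 40 x 34 x 40 mm (x,y,z). Its back plate (30 mm wide, outer face x = 22) rises to z = 82 mm; a bridge 18 mm wide in y (z = 76 to 82) runs on to +x and ends in a tongue (x = 39 to 43, 18 mm wide) hanging down to z = 50: a hook open downward, 17 mm wide in x. Above the bridge stands the grip tab.
- cup_tab (a point): Centre of the cup's grip tab, a block 24 x 12 x 46 mm (x,y,z), z = 82 to 128 mm and 30.5 mm to +x in the cup's frame, axes as the cup's. Grip it from above across its 12 mm width (fingers closing along y), in its upper half so that the fingers stay above the hanging neighbours.
- cup_hook (a point): Centre of the underside of the hook's bridge, which rests on the notch's floor: 30.5 mm to +x of and 76 mm above the cup's origin, axes as the cup's. Resting in the notch it is 160 to 166 mm above the table (by the saddle's height); standing on the saddle beside the notch, 12 mm higher (172 to 178 mm).
- station: Fixed, rigid clear acrylic station clamped to the table's far edge. Origin on the table below the middle of its upright panel; -x is the robot's side. Panel 10 mm thick (x = -5 to 5), 240 mm long along y, top edge at z = 160 mm; base plate 8 mm thick, x = -50 to 150 mm. The cup hangs with its bowl on the -x side, its x along the station's x. Contact forces rise steeply: descend slowly.
- bay (a point): Middle of the panel's top edge, axes as station. On it a black adjustable saddle, 54 mm long in y, as thick as the panel, with one notch in its middle, 21 mm wide in y, 12 mm deep, open above. Its setting varies and is not measured: the notch's middle is at y = -14 to 14 mm, its floor 0 to 6 mm above this point. Holds firm under 40 N. Find notch and floor by feel.
- nb_cup: Loose blue round feeding cup, 34 mm in diameter, 40 mm high, origin at the centre of its underside, hanging by a hook (top 82 mm above its origin) over the panel's top edge, 51 mm to one side of the bay (which side varies); hook and bowl reach no nearer to the bay's middle than 34 mm. Stays hanging.
- nb_scoop: Loose steel scoop with a bowl 34 mm in diameter, 20 mm high, on a flat strap with a hook (top 82 mm above its origin, which is the centre of the bowl's underside), hanging over the panel's top edge 51 mm to the other side of the bay. Stays hanging.
- algae_cleaner: Loose green magnetic algae cleaner, 85 x 45 x 39 mm, origin under its centre. Leave alone.
- tweezer: Loose stainless steel tweezer lying flat, about 162 mm long, 5 mm high. Leave alone.
- splitter: Loose white airline splitter, 60 x 16 x 14 mm with nozzles and three black knobs. Leave alone.
- stone: Loose smooth grey river stone, 72 mm across, 35 mm high. Leave alone.
- feed_jar: Loose feed jar with a red lid, 56 mm in diameter, 75 mm high. Leave alone.
Not all that is in view belongs to the job. Of the things shaped like the cup, the orange one is meant.

How it is judged:
On the way, in this order (a step that is already met when the one before it is completed fails the run):
1. the cup is lifted clear of the table (height (world z) of cup above 0.05 m), for 0.2 s.
2. the hook is down in the notch, resting on the station, while the fingers still hold the cup (z of cup_hook in the frame of station between 0.156 and 0.169 m and x of cup_hook in the frame of station between -0.008 and 0.008 m and y of cup_hook in the frame of station between -0.019 and 0.019 m and angle between cup's own z axis and vertical below 0.2 rad and angle between the x axis of cup and the x axis of station, either way round below 0.2 rad and contact force between cup and the fingers above 0.5 N and contact force between cup and station above 0.3 N), for 0.2 s.
At the end, for the whole second after the job is handed in: The released cup hangs at rest, hook down in the notch (bridge underside 156 to 169 mm above the table), upright and square within 0.2 rad; both neighbours still hang, moved under 15 mm and tilted under 0.25 rad; the five other things moved under 20 mm (z of cup_hook in the frame of station between 0.156 and 0.169 m and x of cup_hook in the frame of station between -0.008 and 0.008 m and y of cup_hook in the frame of station between -0.019 and 0.019 m and angle between cup's own z axis and vertical below 0.2 rad and angle between the x axis of cup and the x axis of station, either way round below 0.2 rad and z of each of nb_cup, nb_scoop in the frame of station above 0.078 m and angle between each of nb_cup, nb_scoop's own z axis and vertical below 0.25 rad and distance of each of nb_cup, nb_scoop from where it was at the start of the episode below 0.015 m and linear speed of cup below 0.03 m/s and contact force between cup and the fingers below 0.1 N and distance of each of algae_cleaner, tweezer, splitter, stone, feed_jar from where it was at the start of the episode below 0.02 m); the robot touches nothing.
It fails at once if the cup pushes on the station with more than 30 N (contact force between cup and station above 30 N).
It fails at once if a hanging neighbour is dislodged (moved 15 mm or tilted 0.25 rad) (distance of any of nb_cup, nb_scoop from where it was at the start of the episode above 0.015 m or angle between any of nb_cup, nb_scoop's own z axis and vertical above 0.25 rad).
It fails at once if another thing on the table is moved by more than 20 mm (distance of any of algae_cleaner, tweezer, splitter, stone, feed_jar from where it was at the start of the episode above 0.02 m).
It also fails if it takes over 54 s, if anything falls off the work surface, if the arm or the gripper's body presses on something with over 40 N, if the wrist force passes 120 N, or if a joint passes its speed limit or range.

## Working session

There is one attempt and no reset: what is moved stays moved. The work goes in short steps, Python scripts to look and compute and a tool call to move; the robot and the scene stay as the last step left them, time stands still between calls to the robot, and variables do not carry over. Pictures are saved under pics/ and viewed, about 8 in all and at most 12, crops included, and the job is handed in when it is done.

Besides the shell and the picture viewer there is one more tool, called after "Request:" as name(argument=value, ...) on one line, values as JSON. apply_moves: Moves the arm, as the interface text tells. Its arguments: {"type":"object","properties":{"steps":{"type":"array"},"claw":{"type":"number"},"force":{"type":"number"}},"required":["steps"]}

```bash
mkdir -p pics; cat > h.py <<'E'
import numpy as np, cv2
from scipy.spatial.transform import Rotation as R
from workcell import telemetry, cams, workorder
def cam(n):
    f=cams.grab_frame(n); o=np.array(f["orientation"],float)
    M=o if o.shape==(3,3) else (R.from_euler('xyz',o).as_matrix() if o.size==3 else R.from_quat(o).as_matrix())
    return f,np.array(f["mtx"]),np.array(f["eye"]),M
def ray(c,uv):
    d=c[3]@np.linalg.inv(c[1])@[uv[0],uv[1],1]; return c[2],d/np.linalg.norm(d)
def onz(c,uv,z):
    e,d=ray(c,uv); return e+d*(z-e[2])/d[2]
def tri(rays):
    A=sum(np.eye(3)-np.outer(d,d) for e,d in rays); b=sum((np.eye(3)-np.outer(d,d))@e for e,d in rays)
    p=np.linalg.solve(A,b); return p,[np.linalg.norm(np.cross(p-e,d)) for e,d in rays]
def proj(c,p):
    q=c[1]@(c[3].T@(np.array(p)-c[2])); return q[:2]/q[2]
E
python3 - <<'E'
from h import *
for k,v in telemetry.observe().items(): print(k,np.round(v,3))
for n in("scene","top"):
    c=cam(n); print(n,c[0]["orientation"],c[2].round(3),c[1].round(1).tolist())
    cv2.imwrite(f"pics/{n}0.png",c[0]["color"][:,:,::-1])
    for t in("cup","cup_tab","cup_hook","bay","station","nb_cup","nb_scoop"):
        print(t,[(np.round(r["uv"],1).tolist(),round(r["score"],2)) for r in cams.pinpoint(n,t)][:4])
E
```

```text
clock 0.0
qpos [-1.347  0.522 -0.036  1.6    0.021  1.021 -0.113]
qd [ 0.    -0.001  0.001  0.    -0.001  0.002 -0.001]
joint_efforts [-2.0000e-03 -9.2712e+01  1.9800e+00 -3.6993e+01  1.8000e-02  9.0000e-03
  0.0000e+00]
position [0.181 0.598 0.231]
tool_rot [-3.14   0.     2.848]
force [-0.057 -0.053 -0.29 ]
moment [-0.026  0.001 -0.008]
grip_width 0.085
scene [-2.60769336 -0.01001647  2.65392637] [0.797 0.554 1.198] [[452.9, 0.0, 317.1], [0.0, 452.9, 193.9], [0.0, 0.0, 1.0]]
cup [([324.7, 182.5], 0.91), ([336.2, 211.5], 0.88)]
cup_tab [([328.2, 195.4], 0.73), ([321.7, 167.9], 0.55)]
cup_hook [([328.2, 201.4], 0.9), ([319.1, 166.8], 0.72)]
bay []
station [([334.0, 210.2], 0.69), ([270.3, 212.4], 0.61)]
nb_cup [([267.4, 186.3], 0.69)]
nb_scoop [([283.4, 213.8], 0.56)]
top [-2.92983152 -0.00446591 -1.60037461] [0.3   0.002 1.083] [[447.9, 0.0, 311.3], [0.0, 447.9, 200.7], [0.0, 0.0, 1.0]]
cup [([303.3, 242.3], 0.93), ([342.4, 249.5], 0.6)]
cup_tab [([308.3, 226.6], 0.89), ([353.3, 230.4], 0.64), ([465.4, 255.2], 0.36)]
cup_hook [([352.9, 233.9], 0.97), ([305.0, 229.3], 0.8)]
bay [([336.7, 146.6], 0.94)]
station [([312.4, 161.1], 0.74), ([334.1, 165.9], 0.58)]
nb_cup [([353.4, 167.1], 0.87)]
nb_scoop [([313.9, 166.5], 0.82)]
```

View pics/scene0.png

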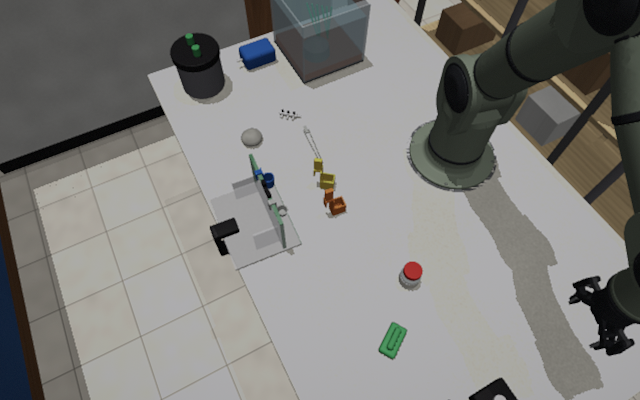

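View pics/top0.png

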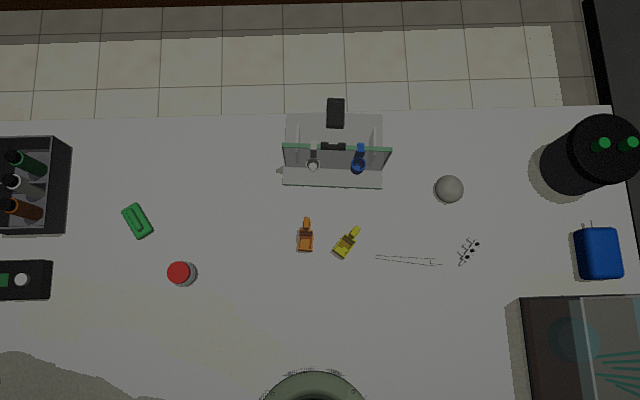

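The top view shows the orange cup at about (305,240) with its tab toward the panel. The yellow look-alike is at (347,240). The panel's top edge runs from (283,147) to (391,151), with the saddle near (334,146), the scoop to its left and the blue cup to its right. I'll triangulate and take a zoomed crop.

```bash
python3 - <<'E'
from h import *
s=cam("scene"); t=cam("top")
P={"cup":((336.2,211.5),(303.3,242.3)),"tab":((328.2,195.4),(308.3,226.6)),"hook":((328.2,201.4),(305,229.3))}
for k,(a,b) in P.items():
    p,e=tri([ray(s,a),ray(t,b)]); print(k,p.round(4),np.round(e,4))
print("nbcup",tri([ray(s,(267.4,186.3)),ray(t,(353.4,167.1))])[0].round(3),"scoop",tri([ray(s,(283.4,213.8)),ray(t,(313.9,166.5))])[0].round(3))
print("bay on z=.16",onz(t,(336.7,146.6),.16).round(4))
print("edge",onz(t,(283,147),.16).round(4),onz(t,(391,151),.16).round(4))
a=t[0]["color"][130:260,270:400,::-1]; b=s[0]["color"][145:255,240:350,::-1]
im=np.hstack([cv2.resize(a,(400,400),interpolation=cv2.INTER_CUBIC),cv2.resize(b,(400,400),interpolation=cv2.INTER_CUBIC)])
cv2.imwrite("pics/crop1.png",im)
E
```

```text
cup [ 0.4308  0.0125 -0.0048] [0.0001 0.0001]
tab [ 0.4545 -0.0006  0.09  ] [0.0002 0.0002]
hook [0.4543 0.0055 0.0637] [0.0026 0.0026]
nbcup [ 0.593 -0.11   0.085] scoop [ 0.594 -0.015  0.08 ]
bay on z=.16 [ 0.6165 -0.0667  0.16  ]
edge [0.6189 0.0495 0.16  ] [ 0.6032 -0.1836  0.16  ]
```

View pics/crop1.png

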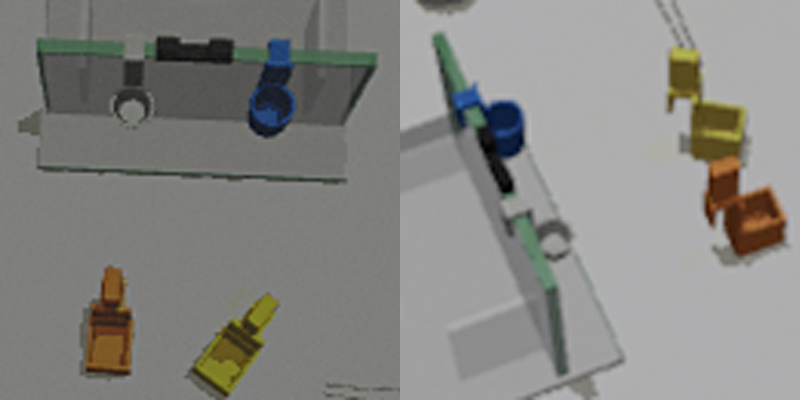

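```bash
cat > fit.py <<'E'
from h import *
from scipy.optimize import minimize
B=[(-20,20,-17,17,0,40),(16,22,-15,15,0,82),(16,43,-9,9,76,82),(39,43,-9,9,50,82),(18.5,42.5,-6,6,82,128)]
def box(b): return np.array([[x,y,z] for x in b[:2] for y in b[2:4] for z in b[4:]])/1000
S=8
def sil(c,pts,off,shape):
    m=np.zeros(shape,np.uint8)
    for p in pts:
        q=np.array([(proj(c,v)-off+.5)*S for v in p]).astype(np.float32)
        cv2.fillConvexPoly(m,cv2.convexHull(q).astype(np.int32),1)
    return m
def iou(c,mask,off,boxes,T,yaw):
    M=R.from_euler('z',yaw).as_matrix()
    m=sil(c,[box(b)@M.T+T for b in boxes],off,mask.shape)
    return (m&mask).sum()/max(1,(m|mask).sum())
def segm(c,uv,w,lo,hi):
    u,v=[int(a) for a in uv]; im=c[0]["color"][v-w:v+w,u-w:u+w]
    im=cv2.resize(im,None,fx=S,fy=S,interpolation=cv2.INTER_CUBIC)
    return cv2.inRange(cv2.cvtColor(im,cv2.COLOR_RGB2HSV),lo,hi)//255,np.array([u-w,v-w])
def fit(data,boxes,x0,z=None):
    f=lambda x:-sum(iou(c,m,o,boxes,[x[0],x[1],x[3] if len(x)>3 else 0],x[2]) for c,m,o in data)
    sx=np.vstack([x0]+[np.array(x0)+d for d in np.diag([.006,.006,.15,.01][:len(x0)])])
    r=minimize(f,x0,method="Nelder-Mead",options=dict(initial_simplex=sx,xatol=1e-4,fatol=1e-4))
    return r.x.round(4),round(-r.fun/len(data),3)
E
cat > m.py <<'E'
from fit import *
s=cam("scene"); t=cam("top")
d=[(t,*segm(t,(306,236),26,(3,130,50),(13,255,255))),(s,*segm(s,(334,203),26,(3,130,50),(13,255,255)))]
print([m.sum()/64 for _,m,_ in d])
for dd in (d,d[:1],d[1:]): print("cup",max((fit(dd,B,[.43,.012,y]) for y in(-.25,0,.2)),key=lambda r:r[1]))
# panel top rim (green strip), z=.16
P=[(-5,5,-120,120,159,160)]
for n,c,uv,w in(("top",t,(337,148),62),("scene",s,(268,200),50)):
    m,o=segm(c,uv,w,(50,60,40),(85,255,255))
    d2=[(c,m,o)]; print(n,m.sum()/64,fit(d2,P,[.611,-.067,-.05]))
cv2.imwrite("pics/m.png",np.hstack([cv2.resize(d[0][1]*255,(300,300)),cv2.resize(d[1][1]*255,(300,300))]))
# saddle: black pixels
for n,c,uv in(("top",t,(333,146)),("scene",s,(266,190))):
    u,v=uv; g=c[0]["color"][v-14:v+14,u-16:u+16].max(2); print(n); 
    ys,xs=np.nonzero(g<45); print(len(xs),xs.min()+u-16,xs.max()+u-16,ys.min()+v-14,ys.max()+v-14)
    q=(xs.mean()+u-16,ys.mean()+v-14); print(q,onz(c,q,.166).round(4))
    print(g[6:22:1,4:28] if n=="top" else "")
E
python3 m.py
```

```text
[np.float64(117.09375), np.float64(285.3125)]
cup (array([ 0.4285,  0.0073, -0.0455]), np.float64(0.499))
cup (array([ 0.428,  0.008, -0.099]), np.float64(0.281))
cup (array([ 0.4263,  0.0087, -0.1218]), np.float64(0.72))
top 281.84375 (array([ 0.6159, -0.0681, -0.0727]), np.float64(0.544))
scene 137.546875 (array([ 0.6149, -0.067 , -0.0576]), np.float64(0.443))
top
157 321 345 142 150
(np.float64(332.62420382165607), np.float64(146.39490445859872)) [ 0.6152 -0.0575  0.166 ]
[[114 114 117 117 117 116 116 115 114 116 115 115 115 115 114 115 113 115
  115 114 115 115 113 113]
 [117 117 115 116 115 117 117 117 115 117 116 114 115 114 114 114 116 115
  115 116 116 116 115 116]
 [118 121 120 121 122 117 118 116 116 116 113 116 115 117 115 115 117 117
  116 117 116 117 115 116]
 [101 104 104 105 104 109 126 121 118 116 115 115 115 114 115 116 117 120
  122 121 123 123 122 120]
 [ 39  44  47  45  45  44  55  80 121 119 118 119 115 119 118 118 115  96
   81  83  83  83  88 102]
 [ 23  27  31  31  30  31  31  78 132 126 129 127 129 126 125 128 119  48
   37  35  38  38  40  42]
 [ 30  32  38 
[... 412 characters left out ...]
 24  22  25  29  31  31  34  33  30  33  35  26  27
   24  26  29  27  25  25]
 [ 22  29  29  26  27  31  19  20  18  17  18  20  22  22  20  24  21  23
   23  24  21  23  21  15]
 [ 86  86  86  89  88  88  88  88  88  89  89  83  64  66  66  65  70  65
   44  43  46  44  40  38]
 [ 88  89  88  87  86  87  89  89  88  89  89  90  86  88  86  87  89  88
   87  90  86  87  86  84]
 [ 85  84  85  85  87  85  87  82  84  87  86  85  84  86  86  86  89  87
   86  87  87  84  87  87]
 [ 86  83  85  83  86  87  86  86  85  84  85  85  89  87  85  86  87  84
   88  82  86  87  86  83]]
scene
72 262 273 180 197
(np.float64(265.80555555555554), np.float64(188.44444444444446)) [ 0.6151 -0.0587  0.166 ]
```

```bash
cat > m2.py <<'E'
from fit import *
s=cam("scene"); t=cam("top")
lo,hi=(0,110,25),(17,255,255)
d=[(t,*segm(t,(306,236),26,lo,hi)),(s,*segm(s,(334,203),26,lo,hi))]
print([m.sum()/64 for _,m,_ in d])
for dd in (d,d[:1],d[1:]): print("cup",max((fit(dd,B,[.43,.01,y]) for y in(-.25,-.1,.1)),key=lambda r:r[1]))
x,_=fit(d,B,[.43,.01,-.1])
ims=[]
for c,m,o in d:
    M=R.from_euler('z',x[2]).as_matrix(); q=sil(c,[box(b)@M.T+[x[0],x[1],0] for b in B],o,m.shape)
    u,v=o; im=cv2.resize(c[0]["color"][v:v+52,u:u+52,::-1],None,fx=S,fy=S,interpolation=cv2.INTER_CUBIC)
    im=np.clip(im.astype(int)*2,0,255).astype(np.uint8)
    for k,col in((m,(255,0,0)),(q,(0,255,0))): cv2.drawContours(im,cv2.findContours(k,0,2)[0],-1,col,1)
    ims.append(cv2.resize(im,(400,400)))
cv2.imwrite("pics/ov.png",np.hstack(ims))
E
python3 m2.py
```

```text
[np.float64(351.78125), np.float64(339.90625)]
cup (array([ 0.4277,  0.0076, -0.1178]), np.float64(0.84))
cup (array([ 0.4288,  0.0078, -0.1073]), np.float64(0.844))
cup (array([ 0.426 ,  0.0071, -0.1464]), np.float64(0.858))
```

View pics/ov.png

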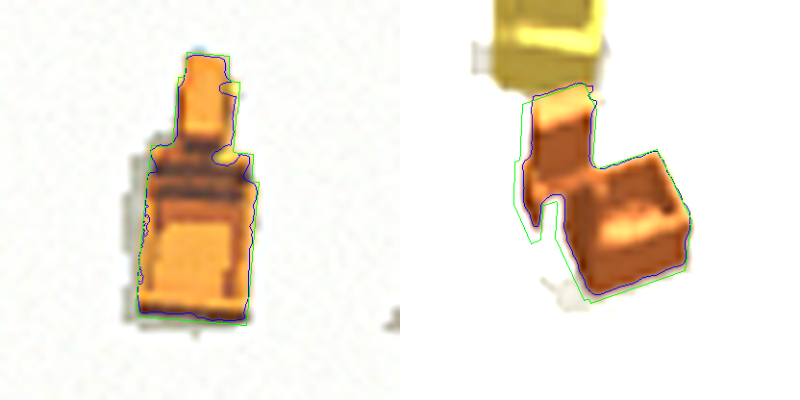

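Request:
apply_moves(steps=[[0,-4,0,0],[-2,-8,0,0],[-4,-12,0,0],[-6.5,-15.5,0,0],[-9,-19,0,0],[-12,-22,0,0],[-14.5,-25,0,0],[-17,-28,0,0],[-19.5,-31,0,0],[-22,-34,0,0]], claw=0.6, force=40)

```text
clock: 1.93
position: [0.2934, 0.2071, 0.2316]
tool_rot: [3.141, 0.0, 2.848]
force: [2.6, 0.9, 0.3]
grip_width: 0.0341
```

Request:
apply_moves(steps=[[-3,-2,0,-0.05],[-6,-4,0,-0.1],[-9,-6,0,-0.15],[-12,-8.1,0,-0.18],[-15,-10.1,0,-0.18],[-18,-12.2,0,-0.18],[-20.5,-13.8,0,-0.18],[-21.7,-14.6,0,-0.18],[-21.7,-14.6,3,-0.18],[-21.7,-14.6,6,-0.18]], claw=0.6)

```text
clock: 2.77
position: [0.4599, 0.0056, 0.1714]
tool_rot: [3.141, 0.003, 3.026]
force: [0.9, 0.6, -1.6]
grip_width: 0.0341
```

```bash
python3 - <<'E'
from h import *
o=telemetry.observe(); print(o["position"],o["tool_rot"],o["qpos"],o["grip_width"],o["force"])
ims=[]
for n in("scene","top"):
    c=cam(n); u,v=map(int,proj(c,[.458,.004,.12])); print(n,u,v,proj(c,o["position"]))
    ims.append(cv2.resize(c[0]["color"][v-40:v+40,u-40:u+40,::-1],(400,400),interpolation=cv2.INTER_CUBIC))
im=np.clip(np.hstack(ims).astype(int)*2,0,255).astype(np.uint8)
cv2.imwrite("pics/pre.png",im)
E
```

```text
[0.45990757 0.0056422  0.17140502] [3.14077259 0.00345294 3.02599195] [-0.37944084  0.36244082  0.29917004  2.09486874 -0.16263072  0.7020647
  1.48078224] 0.03412070136558214 [ 0.93917657  0.60383595 -1.57426301]
scene 328 191 [328.5650338  182.63359651]
top 306 222 [305.19494563 217.93187957]
```

View pics/pre.png

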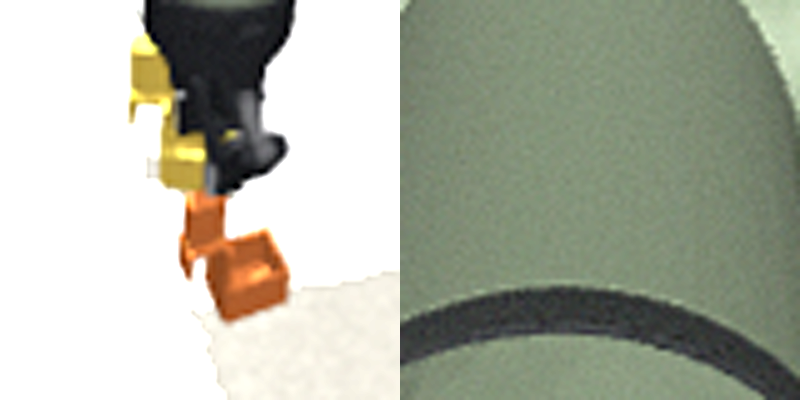

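The scene view shows the fingers straddling the orange tab at crop (205,200), clear of the yellow cup. I'll descend and grip.

Request:
apply_moves(steps=[[0.1,-0.15,1,0],[0.1,-0.15,2,0],[0.1,-0.15,3,0],[0.1,-0.15,4,0],[0.1,-0.15,5,0],[0.1,-0.15,6,0],[0.1,-0.15,6.5,0],[0.1,-0.15,7,0],[0.1,-0.15,7,0],[0.1,-0.15,7,0]])

```text
clock: 3.7
position: [0.4575, 0.0051, 0.1016]
tool_rot: [-3.142, -0.0, 3.028]
force: [0.2, 0.7, -0.4]
grip_width: 0.034
```

Request:
apply_moves(steps=[[0,0,0,0],[0,0,0,0],[0,0,0,0],[0,0,0,0],[0,0,0,0],[0,0,0,0],[0,0,0,0],[0,0,0,0],[0,0,0,0],[0,0,0,0]], claw=1, force=60)

```text
clock: 4.53
position: [0.4578, 0.0052, 0.1017]
tool_rot: [3.141, 0.001, 3.028]
force: [-0.1, -0.3, 6.7]
grip_width: 0.0109
```

Request:
apply_moves(steps=[[0,0,-0.5,0],[0,0,-1.5,0],[0,0,-3,0],[0,0,-5,0],[0,0,-7,0],[0,0,-9,0],[0,0,-11,0],[0,0,-13,0],[0,0,-15,0],[0,0,-16,0]])

```text
clock: 5.37
position: [0.4577, 0.0049, 0.2642]
tool_rot: [3.141, 0.002, 3.027]
force: [-0.5, 0.2, -0.5]
grip_width: 0.0108
```

Request:
apply_moves(steps=[[-1.5,-0.4,0,0],[-3.5,-1,0,0],[-6,-1.6,0,-0.02],[-8.5,-2.3,0,-0.05],[-11,-3,0,-0.05],[-13,-3.6,0,-0.05],[-15,-4.1,0,-0.05],[-16,-4.4,0,-0.05],[-16.4,-4.5,0,-0.05],[-16.4,-4.5,0,-0.05]])

```text
clock: 6.2
position: [0.6152, -0.0586, 0.2616]
tool_rot: [-3.141, -0.0, 3.077]
force: [-0.4, 0.4, -0.7]
grip_width: 0.0113
```

```bash
cat > m3.py <<'E'
from fit import *
import sys
o=telemetry.observe(); p=o["position"]; yw=o["tool_rot"][2]; yw=yw-np.pi if yw>0 else yw+np.pi
print(np.round(p,4),np.round(o["tool_rot"],3),o["grip_width"],np.round(o["force"],2),round(yw,4))
lo,hi=(0,110,25),(17,255,255); ims=[]
for n in("scene","top"):
    c=cam(n); g=np.array(p)-[0,0,.05]; uv=proj(c,g)
    m,of=segm(c,uv,35,lo,hi); print(n,"orange px",m.sum()/64)
    u,v=of; im=cv2.resize(c[0]["color"][v:v+70,u:u+70,::-1],(560,560),interpolation=cv2.INTER_CUBIC)
    for nm in("cup_hook","cup_tab","cup"):
        print(nm,[(np.round(r["uv"],1).tolist(),round(r["score"],2)) for r in cams.pinpoint(n,nm)][:3])
    # predicted model from TCP (tab centre at TCP xy, cup z = tcp-.1017)
    M=R.from_euler('z',yw).as_matrix(); T=p+M@[-.0305,0,0]; T[2]=p[2]-.1017
    if n=="scene":
        tab=m.copy(); BB=B[:4]+[(18.5,42.5,-6,6,82,100)]
        f=lambda x:iou(c,m,of,BB,[x[0],x[1],T[2]],x[2])
        best=minimize(lambda x:-f([T[0]+x[0]/1e3,T[1]+x[1]/1e3,yw]),[0,0],method="Nelder-Mead",options=dict(initial_simplex=[[0,0],[4,0],[0,4]]))
        print("fit offset mm",best.x.round(2),-best.fun)
    q=sil(c,[box(b)@M.T+T for b in B],of,m.shape); im=np.clip(im.astype(int)*1.7,0,255).astype(np.uint8)
    cv2.drawContours(im,cv2.findContours(q,0,2)[0],-1,(0,255,0),1); ims.append(cv2.resize(im,(400,400)))
cv2.imwrite(f"pics/{sys.argv[1]}.png",np.hstack(ims))
E
python3 m3.py hov
```

```text
[ 0.6152 -0.0586  0.2616] [-3.141 -0.     3.077] 0.011258692188498658 [-0.35  0.41 -0.67] -0.0645
scene orange px 364.015625
cup_hook [([318.2, 167.1], 0.74), ([263.6, 176.2], 0.55)]
cup_tab [([262.0, 170.6], 0.89), ([316.7, 168.5], 0.79)]
cup [([277.8, 187.4], 0.9), ([328.4, 184.8], 0.64)]
fit offset mm [-0.65  0.88] 0.7618434865057059
top orange px 0.0
cup_hook []
cup_tab []
cup [([464.6, 249.8], 0.71)]
```

View pics/hov.png

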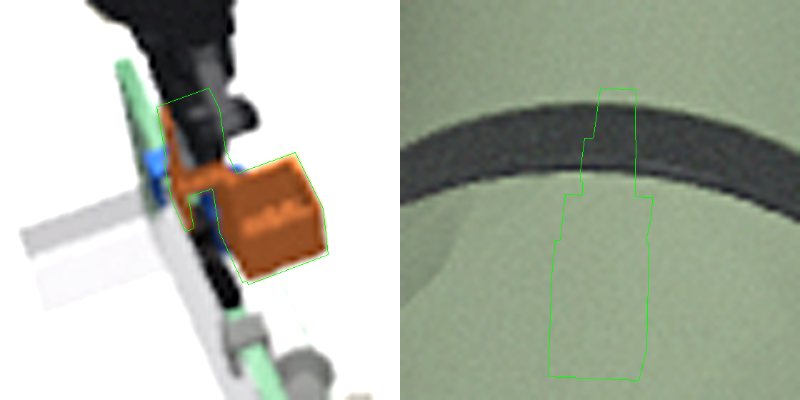

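The overlay matches the cup, which hangs level, square and in front of the panel with its tongue beyond. Now I'll descend slowly, checking the force.

Request:
apply_moves(steps=[[-0.07,0,0.3,0],[-0.07,0,0.7,0],[-0.07,0,1.2,0],[-0.07,0,1.7,0],[-0.07,0,2.1,0],[-0.07,0,2.4,0],[-0.07,0,2.7,0],[-0.07,0,2.9,0],[-0.07,0,3.0,0],[-0.07,0,3.0,0]])

```text
clock: 7.43
position: [0.6158, -0.0583, 0.2311]
tool_rot: [-3.142, -0.0, 3.078]
force: [0.2, -0.5, -0.4]
grip_width: 0.011
```

Request:
apply_moves(steps=[[0,0,0.03,0],[0,0,0.06,0],[0,0,0.1,0],[0,0,0.13,0],[0,0,0.16,0],[0,0,0.2,0],[0,0,0.23,0],[0,0,0.26,0],[0,0,0.3,0],[0,0,0.3,0]])

```text
clock: 8.27
position: [0.6159, -0.0583, 0.2282]
tool_rot: [-3.142, -0.0, 3.078]
force: [0.3, -0.5, -0.3]
grip_width: 0.0112
```

Request:
apply_moves(steps=[[0,0,0.03,0],[0,0,0.06,0],[0,0,0.1,0],[0,0,0.13,0],[0,0,0.16,0],[0,0,0.2,0],[0,0,0.23,0],[0,0,0.26,0],[0,0,0.3,0],[0,0,0.3,0]])

```text
clock: 9.1
position: [0.6158, -0.0583, 0.2252]
tool_rot: [-3.142, -0.0, 3.078]
force: [-0.4, 0.1, -0.9]
grip_width: 0.0114
```

Request:
apply_moves(steps=[[0,0,0.03,0],[0,0,0.06,0],[0,0,0.1,0],[0,0,0.13,0],[0,0,0.16,0],[0,0,0.2,0],[0,0,0.23,0],[0,0,0.26,0],[0,0,0.3,0],[0,0,0.3,0]])

```text
clock: 9.93
position: [0.6159, -0.0583, 0.2222]
tool_rot: [-3.142, -0.0, 3.078]
force: [-0.5, 0.0, 0.2]
grip_width: 0.0111
```

Request:
apply_moves(steps=[[0,0,0.2,0],[0,0,0.4,0],[0,0,0.6,0],[0,0,0.8,0],[0,0,1.0,0],[0,0,1.2,0],[0,0,1.4,0],[0,0,1.55,0],[0,0,1.65,0],[0,0,1.65,0]])

```text
clock: 10.77
position: [0.6158, -0.0583, 0.2056]
tool_rot: [-3.142, -0.0, 3.078]
force: [-0.4, -0.6, -0.2]
grip_width: 0.011
```

Request:
apply_moves(steps=[[0,0,0.02,0],[0,0,0.04,0],[0,0,0.06,0],[0,0,0.08,0],[0,0,0.1,0],[0,0,0.12,0],[0,0,0.14,0],[0,0,0.16,0],[0,0,0.18,0],[0,0,0.2,0]])

```text
clock: 11.6
position: [0.6159, -0.0583, 0.2038]
tool_rot: [3.142, 0.0, 3.078]
force: [-0.1, -0.3, -0.6]
grip_width: 0.0107
```

Request:
apply_moves(steps=[[0,0,0.02,0],[0,0,0.04,0],[0,0,0.06,0],[0,0,0.08,0],[0,0,0.1,0],[0,0,0.12,0],[0,0,0.14,0],[0,0,0.16,0],[0,0,0.18,0],[0,0,0.2,0]])

```text
clock: 12.43
position: [0.6159, -0.0583, 0.2018]
tool_rot: [-3.142, 0.0, 3.078]
force: [-0.0, -0.2, 0.0]
grip_width: 0.0109
```

```bash
python3 - <<'E'
from h import *
o=telemetry.observe(); print(o["position"],o["force"])
E
```

```text
[ 0.61589633 -0.05829627  0.20178985] [-0.04438516 -0.18998473  0.04727643]
```

Request:
apply_moves(steps=[[0,0,0.02,0],[0,0,0.04,0],[0,0,0.06,0],[0,0,0.08,0],[0,0,0.1,0],[0,0,0.12,0],[0,0,0.14,0],[0,0,0.16,0],[0,0,0.16,0],[0,0,0.16,0]])

```text
clock: 13.27
position: [0.6159, -0.0583, 0.2002]
tool_rot: [-3.142, 0.0, 3.078]
force: [0.5, -0.6, -1.9]
grip_width: 0.011
```

Request:
apply_moves(steps=[[0,0,0.01,0],[0,0,0.02,0],[0,0,0.03,0],[0,0,0.04,0],[0,0,0.05,0],[0,0,0.06,0],[0,0,0.07,0],[0,0,0.08,0],[0,0,0.1,0],[0,0,0.1,0]])

```text
clock: 14.1
position: [0.6159, -0.0583, 0.1992]
tool_rot: [-3.142, -0.0, 3.078]
force: [-0.0, -0.4, -0.5]
grip_width: 0.0109
```

Request:
apply_moves(steps=[[0,0,0.01,0],[0,0,0.02,0],[0,0,0.04,0],[0,0,0.05,0],[0,0,0.06,0],[0,0,0.08,0],[0,0,0.1,0],[0,0,0.11,0],[0,0,0.12,0],[0,0,0.12,0]])

```text
clock: 14.93
position: [0.6159, -0.0583, 0.198]
tool_rot: [-3.142, -0.0, 3.078]
force: [1.1, 0.5, -0.1]
grip_width: 0.0112
```

Request:
apply_moves(steps=[[0,0,0.01,0],[0,0,0.02,0],[0,0,0.04,0],[0,0,0.05,0],[0,0,0.06,0],[0,0,0.08,0],[0,0,0.1,0],[0,0,0.11,0],[0,0,0.12,0],[0,0,0.12,0]])

```text
clock: 15.77
position: [0.6159, -0.0583, 0.1968]
tool_rot: [-3.142, -0.0, 3.078]
force: [-0.0, 0.7, -0.9]
grip_width: 0.0109
```

Request:
apply_moves(steps=[[0,0,0.01,0],[0,0,0.02,0],[0,0,0.04,0],[0,0,0.05,0],[0,0,0.06,0],[0,0,0.08,0],[0,0,0.1,0],[0,0,0.11,0],[0,0,0.12,0],[0,0,0.12,0]])

```text
clock: 16.6
position: [0.6159, -0.0583, 0.1956]
tool_rot: [-3.142, -0.0, 3.078]
force: [0.3, 0.4, -1.0]
grip_width: 0.0113
```

Request:
apply_moves(steps=[[0,0,0.01,0],[0,0,0.02,0],[0,0,0.04,0],[0,0,0.05,0],[0,0,0.06,0],[0,0,0.08,0],[0,0,0.1,0],[0,0,0.11,0],[0,0,0.12,0],[0,0,0.12,0]])

```text
clock: 17.43
position: [0.6159, -0.0583, 0.1944]
tool_rot: [-3.142, -0.0, 3.078]
force: [-0.4, -0.4, -0.1]
grip_width: 0.0107
```

The hook is below saddle-top height with no contact, so it is in the notch. Next I'll feel for the floor.

Request:
apply_moves(steps=[[0,0,0.02,0],[0,0,0.04,0],[0,0,0.06,0],[0,0,0.08,0],[0,0,0.1,0],[0,0,0.12,0],[0,0,0.14,0],[0,0,0.16,0],[0,0,0.16,0],[0,0,0.16,0]])

```text
clock: 18.27
position: [0.6159, -0.0583, 0.1928]
tool_rot: [-3.142, -0.0, 3.078]
force: [-0.3, 0.3, -0.4]
grip_width: 0.011
```

Request:
apply_moves(steps=[[0,0,0.01,0],[0,0,0.02,0],[0,0,0.03,0],[0,0,0.04,0],[0,0,0.05,0],[0,0,0.06,0],[0,0,0.07,0],[0,0,0.08,0],[0,0,0.08,0],[0,0,0.08,0]])

```text
clock: 19.1
position: [0.6159, -0.0583, 0.192]
tool_rot: [-3.142, -0.0, 3.078]
force: [-0.3, -0.4, -1.4]
grip_width: 0.0109
```

Request:
apply_moves(steps=[[0,0,0.01,0],[0,0,0.02,0],[0,0,0.03,0],[0,0,0.04,0],[0,0,0.05,0],[0,0,0.06,0],[0,0,0.07,0],[0,0,0.08,0],[0,0,0.08,0],[0,0,0.08,0]])

```text
clock: 19.93
position: [0.6159, -0.0583, 0.1912]
tool_rot: [-3.142, -0.0, 3.078]
force: [0.2, -0.7, -1.5]
grip_width: 0.0109
```

```bash
python3 - <<'E'
from h import *
f=[]
for i in range(4):
    cams.grab_frame("scene"); o=telemetry.observe(); f.append(o["force"])
print(np.mean(f,0),o["position"])
E
```

```text
[-0.02916971  0.12953802 -0.26470132] [ 0.61588842 -0.05829697  0.19119859]
```

Request:
apply_moves(steps=[[0,0,0.01,0],[0,0,0.02,0],[0,0,0.03,0],[0,0,0.04,0],[0,0,0.05,0],[0,0,0.06,0],[0,0,0.07,0],[0,0,0.08,0],[0,0,0.08,0],[0,0,0.08,0]])

```text
clock: 20.97
position: [0.6159, -0.0583, 0.1904]
tool_rot: [-3.142, -0.0, 3.078]
force: [-0.1, 0.3, -0.6]
grip_width: 0.0107
```

Request:
apply_moves(steps=[[0,0,0.01,0],[0,0,0.02,0],[0,0,0.03,0],[0,0,0.04,0],[0,0,0.05,0],[0,0,0.06,0],[0,0,0.07,0],[0,0,0.08,0],[0,0,0.08,0],[0,0,0.08,0]])

```text
clock: 21.8
position: [0.6159, -0.0583, 0.1896]
tool_rot: [-3.142, -0.0, 3.078]
force: [-0.4, -0.6, -1.3]
grip_width: 0.0111
```

Request:
apply_moves(steps=[[0,0,0.01,0],[0,0,0.02,0],[0,0,0.03,0],[0,0,0.04,0],[0,0,0.05,0],[0,0,0.06,0],[0,0,0.07,0],[0,0,0.08,0],[0,0,0.08,0],[0,0,0.08,0]])

```text
clock: 22.63
position: [0.6159, -0.0583, 0.1888]
tool_rot: [-3.142, -0.0, 3.078]
force: [-0.2, 0.4, -1.2]
grip_width: 0.0109
```

Request:
apply_moves(steps=[[0,0,0.01,0],[0,0,0.02,0],[0,0,0.03,0],[0,0,0.04,0],[0,0,0.05,0],[0,0,0.06,0],[0,0,0.07,0],[0,0,0.08,0],[0,0,0.08,0],[0,0,0.08,0]])

```text
clock: 23.47
position: [0.616, -0.0583, 0.1883]
tool_rot: [3.142, 0.0, 3.078]
force: [-1.7, 0.4, 6.1]
grip_width: 0.0109
```

Floor contact at about 6 N, with the hook at about 162.6 mm. I'll hold there and check the picture.

Request:
apply_moves(steps=[[0,0,0,0],[0,0,0,0],[0,0,0,0],[0,0,0,0],[0,0,0,0],[0,0,0,0],[0,0,0,0],[0,0,0,0],[0,0,0,0],[0,0,0,0]])

```text
clock: 24.3
position: [0.6159, -0.0583, 0.1883]
tool_rot: [3.142, 0.0, 3.078]
force: [-2.3, 0.2, 5.4]
grip_width: 0.0111
```

```bash
python3 m3.py seat
```

```text
[ 0.6159 -0.0583  0.1883] [3.142 0.    3.078] 0.011146497566346992 [-2.31  0.21  5.38] -0.0639
scene orange px 270.0625
cup_hook [([317.4, 166.3], 0.84), ([268.7, 191.1], 0.73)]
cup_tab [([319.7, 163.7], 0.7), ([265.7, 184.5], 0.54)]
cup [([326.6, 183.2], 0.73), ([275.1, 198.7], 0.59)]
fit offset mm [-0.74 -0.2 ] 0.6443758441057302
top orange px 0.0
cup_hook []
cup_tab []
cup []
```

View pics/seat.png

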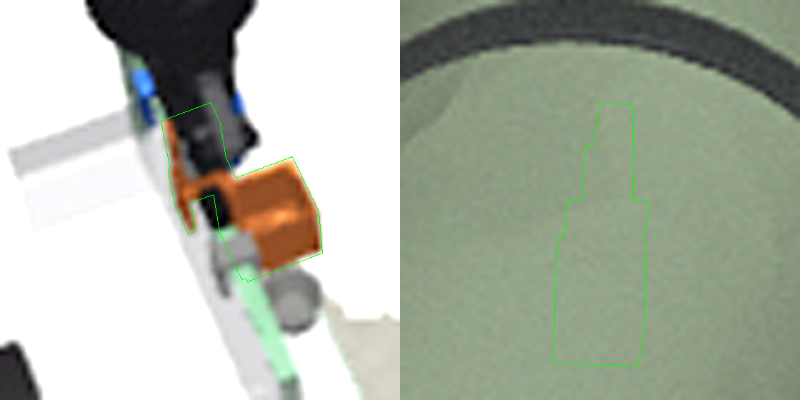

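The hook straddles the saddle, the bowl is on the robot's side, and the scoop is undisturbed. I'll open partly and withdraw upward.

Request:
apply_moves(steps=[[0,0,0,0],[0,0,0,0],[0,0,0,0],[0,0,0,0],[0,0,0,0],[0,0,0,0],[0,0,0,0],[0,0,0,0],[0,0,0,0],[0,0,0,0]], claw=0.65)

```text
clock: 25.53
position: [0.6159, -0.0583, 0.188]
tool_rot: [3.142, 0.0, 3.078]
force: [0.6, -0.7, 0.4]
grip_width: 0.0297
```

Request:
apply_moves(steps=[[0,0,-0.2,0],[0,0,-0.6,0],[0,0,-1.2,0],[0,0,-2,0],[0,0,-3,0],[0,0,-4,0],[0,0,-5.5,0],[0,0,-7,0],[0,0,-9,0],[0,0,-11,0]])

```text
clock: 26.37
position: [0.6157, -0.0583, 0.2998]
tool_rot: [-3.142, 0.0, 3.078]
force: [0.4, -0.5, 0.3]
grip_width: 0.03
```

Request:
apply_moves(steps=[[3,0,-1,0],[6,0,-1,0],[9,1,-1,0],[11,4,-1,0],[13,8,-1,0],[14,12,-1,0],[15,16,-1,0],[15,20,-1,0],[15,23,-1,0],[15,25,-1,0]])

```text
clock: 27.2
position: [0.4816, 0.2045, 0.309]
tool_rot: [3.14, 0.001, 3.081]
force: [0.2, -0.4, -0.2]
grip_width: 0.0298
```

```bash
python3 - <<'E'
from fit import *
s=cam("scene"); t=cam("top")
P=[.616,-.058,.13]; T0=np.array([.616,-.058,.0866])-R.from_euler('z',-.064).as_matrix()@[.0305,0,0]
d=[];ims=[]
for c in(t,s):
    uv=proj(c,P); d.append((c,*segm(c,uv,35,(0,110,25),(17,255,255)))); u,v=d[-1][2]
    im=np.clip(c[0]["color"][v:v+70,u:u+70,::-1].astype(int)*1.7,0,255).astype(np.uint8)
    ims.append(cv2.resize(im,(400,400),interpolation=cv2.INTER_CUBIC))
print("cup x,y,yaw,z",fit(d,B,[T0[0],T0[1],-.06,.086]))
for n in("nb_cup","nb_scoop"):
    print(n,[(np.round(r["uv"],1).tolist(),round(r["score"],2)) for r in cams.pinpoint("top",n)][:2])
cv2.imwrite("pics/end.png",np.hstack(ims)); print(telemetry.observe()["force"])
E
```

```text
cup x,y,yaw,z (array([ 0.5855, -0.0545, -0.0931,  0.0904]), np.float64(0.773))
nb_cup [([355.0, 169.4], 0.57)]
nb_scoop [([312.6, 163.1], 0.78)]
[-0.20502083 -0.28952958 -0.15055078]
```

View pics/end.png

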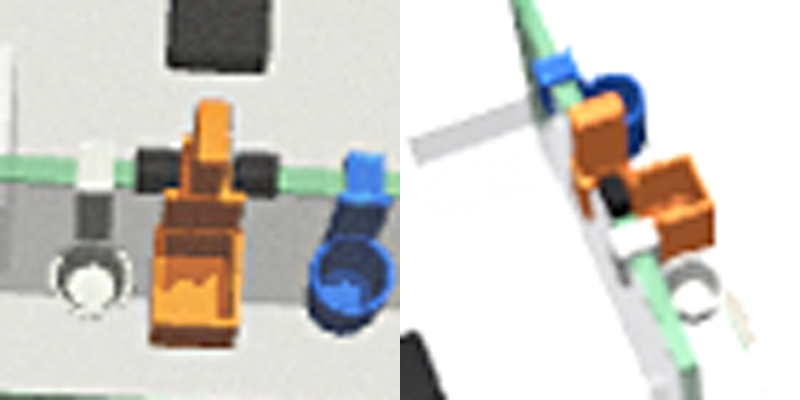

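The cup hangs upright in the saddle's notch, both neighbours are still in place, and the arm is clear. I'll hand in.

```bash
python3 -c "
from workcell import workorder; print(workorder.job_done())"
```

```text
the job is handed in; nothing more can be done
None
```

The orange cup is hanging in the saddle's notch between the two neighbours, and I've handed the job in; the interface gave no verdict.

- **Grip and lowering:** I gripped the cup by the upper half of its tab and moved it over the panel. The last part of the descent was in steps of about 1 mm, with no contact on the way down.
- **Seating:** The hook met the notch floor at about 162–163 mm above the table, with an upward force of about 5–6 N in the readings. I held it there for about 1 s, then opened the fingers partly and pulled straight up.
- **Last pictures:** They show the cup hanging upright with its hook in the notch, and both neighbours still hanging.
- **Checks that were loose or disagreed:**
  - The final two-camera fit put the cup's origin at 90 mm, against about 87 mm from the arm at seating. It also gave a yaw of -0.09 rad against -0.06 rad. Both are close to the fit's own error (overlap 0.77).
  - The neighbour positions from the network moved about 3 px from the first look. I put that down to network noise, as nothing looked displaced.
  - I did not measure the five other things on the table again. The tool passed well above them, and the force readings gave no sign of touching anything.

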